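Make up two archive loans

ROBOT

A 7-joint arm with a two-finger parallel gripper is mounted at the origin on the work surface. World frame = base frame: x ahead of the robot, y to its left, z up, the work surface at z = 0. Lengths are in m, angles in rad, forces in N, time in s.
With the tool pointing down it reaches from about 0.425 to 0.95 m from the base axis. Payload 4.7 kg.
Tool frame: the origin (TCP) lies on the centre line of the jaws, within the pads' length; the fingertips stand robot.nose_length ahead of it and the grasp point (between the pads) lies 8 mm behind it (robot.nose_length is the distance from the TCP to the fingertips, in m); z points along the fingers, y is the line along which they close (so a half turn about z gives the same grasp; the last joint's range is limited). The gripper opens to 85 mm and grips with 20 to 120 N. Pads are 22 mm wide; open, the fingers measure 114 mm over their backs; the gripper's body (76 mm by 85 mm) begins 54 mm behind the grasp point. The pads swing forward as they close: fully open they stand 13 mm farther back than shut.
Start: joints at [1.248, 0.469, -0.049, 1.532, 0.024, 1.141, -0.082], TCP at [0.196, -0.646, 0.242] pointing down, gripper open.
Joint ranges: [-2.59, 2.59], [-0.33, 1.99], [-1.39, 1.29], [0.1, 2.45], [-1.04, 4.18], [0.21, 1.99], [-2.66, 2.66]. Speed limits (rad/s): [2.57, 2.57, 3.14, 3.14, 3.14, 3.14, 3.14].

INTERFACE

Orientations are given as [roll, pitch, yaw] about the fixed x, y, z axes, in that order (R = Rz(yaw) Ry(pitch) Rx(roll)).
In Python, from plant import robot gives the robot as it stands. Calls block until the motion is done:
- robot.goto(position, orientation): joint-space move of the TCP to a pose.
- robot.move_straight(position, vel=0.15, attitude=None, contact_N=None): straight line of the TCP; attitude=None keeps the orientation; vel is the mean speed in m/s. With contact_N (N) it stops when the force on the tool has changed by that much, and returns True; else False.
- robot.move_joints(angles): joint-space move.
- robot.grip(opening, strength=None): opening from 0.0 (shut) to 1.0 (fully open); strength is the grip in N (None keeps the last); returns when the fingers have stopped.
- robot.sleep(seconds).
- robot.inverse_kinematics(position, orientation): joint angles nearest the present ones, or None.
- robot.sense(): the state.
- robot.grab_frame(name): name is "scene" or "side" or "wrist"; returns a dict with "image" (400x640x3 uint8, red, green, blue), "range_z" (400x640 float32, m along the optical axis (not along the pixel's ray), 0 where there is no reading), "fx", "fy", "cx", "cy" (pixels), "dist_coeffs" ([k1, k2, p1, p2, k3] as OpenCV has them; the pictures are not rectified), "R" (3x3) and "t" (3): a world point X has camera coordinates R X + t. Camera axes: x right, y down, z forward; pixel columns grow to the right and rows downward; lengths in m; the calibration is good to about 2 mm. A picture is of the moment at which its call begins.
A pose or a line that the arm cannot do raises robot.IKError and nothing moves.
- robot.close_job(): hands the job in; it is judged then, once.
The state is a dict: "t": time; "joint_pos": joint angles; "joint_velocities": joint speeds; "effort": joint torques, N m; "tcp_pos": TCP position; "tcp_rot": TCP orientation; "wrist_force": force on the tool from outside, world axes, zero at the start; "torque": the same for the moment, N m; "opening": opening from 0.0 (shut) to 1.0 (fully open); "gripper_force": force on a finger pad.
Only numpy, scipy, OpenCV 4.12 (cv2) and the standard library are available. Lean on these libraries where they do the work, as an engineer would, in place of code of your own. Each camera call takes 0.05 s, during which the arm holds its last target. There are 200 camera calls.

TASK

Make up the red and the blue loan for the reading room: in each issue tray set the long carton of the tray's colour, in the middle and square with the tray, and on top of it, centred and lying the same way, the short carton of that colour. Keep every carton upright, and leave the two yellow cartons where they stand.

Things in the scene. Friction and masses are not known exactly. Their poses are not given: they have to be found in the camera images.
- tray_red: shallow issue tray with a red floor and rim, fixed to the table: 134 (x) x 88 (y) mm outside, rim 4 mm thick and 10 mm high, floor 4 mm thick (126 x 80 mm inside). Origin: centre of its underside, at table height; x along its length, z up. Trays and cartons are mixed about the table; a loose eraser and sharpener (12 mm high) lie among them.
- tray_blue: shallow issue tray with a blue floor and rim, fixed to the table: 134 (x) x 88 (y) mm outside, rim 4 mm thick and 10 mm high, floor 4 mm thick (126 x 80 mm inside). Origin: centre of its underside, at table height; x along its length, z up.
- red_long: closed red-lidded long carton of grey board with a red lid and paper band on its ends: 110 (x) x 58 (y) x 52 mm high. Stands loose and upright on the table; about 0.15 to 0.31 kg. Origin: centre of its underside; x along its length, z up. Lift it by its 58 mm width.
- red_short: closed red-lidded short carton of grey board with a red lid: 70 (x) x 48 (y) x 36 mm high. Stands loose and upright on the table; about 0.07 to 0.14 kg. Origin: centre of its underside; x along its length, z up. Lift it by its 48 mm width.
- blue_long: closed blue-lidded long carton of grey board with a blue lid and paper band on its ends: 110 (x) x 58 (y) x 52 mm high. Stands loose and upright on the table; about 0.15 to 0.31 kg. Origin: centre of its underside; x along its length, z up. Lift it by its 58 mm width.
- blue_short: closed blue-lidded short carton of grey board with a blue lid: 70 (x) x 48 (y) x 36 mm high. Stands loose and upright on the table; about 0.07 to 0.14 kg. Origin: centre of its underside; x along its length, z up. Lift it by its 48 mm width.
- yellow_long: closed yellow-lidded long carton of grey board with a yellow lid and paper band on its ends: 110 (x) x 58 (y) x 52 mm high. Stands loose and upright on the table; about 0.15 to 0.31 kg. Origin: centre of its underside; x along its length, z up. Lift it by its 58 mm width. Nobody has asked for it: leave it alone.
- yellow_short: closed yellow-lidded short carton of grey board with a yellow lid: 70 (x) x 48 (y) x 36 mm high. Stands loose and upright on the table; about 0.07 to 0.14 kg. Origin: centre of its underside; x along its length, z up. Lift it by its 48 mm width. Nobody has asked for it: leave it alone.
Things that resemble listed ones, but are neither listed nor needed, are in the scene too. What is shaped like the red_long but turquoise is not meant.

How it is judged:
By the outcome, as a careful person would: the job done as asked, in the order asked, and still so for the second after the job is handed in, with the robot touching nothing.
It also fails if it takes over 112 s, if anything falls off the work surface, if the arm or the gripper's body presses on something with over 40 N, if the wrist force passes 120 N, or if a joint passes its speed limit or range.

## Working session

There is one attempt and no reset: what is moved stays moved. The work goes in short steps, each a Python script; the robot and the scene stay as the last script left them, time stands still between calls to the robot, and variables do not carry over. Pictures are saved under pics/ and viewed, at most 14 in all, crops included, and the job is handed in when it is done.

```bash
ls; mkdir -p pics
python3 - <<'E'
from plant import robot
import cv2,numpy as np,pickle
d={}
for n in("scene","side","wrist"):
    f=robot.grab_frame(n);d[n]=f
    cv2.imwrite(f"pics/{n}0.png",f["image"][:,:,::-1])
    C=-np.array(f["R"]).T@np.array(f["t"]);print(n,C.round(3),np.array(f["R"])[2].round(3),f["fx"],f["dist_coeffs"],(f["range_z"]>0).mean())
pickle.dump(d,open("f0.pkl","wb"))
print(robot.nose_length,robot.sense())
E
```

```text
pics
scene [ 0.861 -0.61   0.658] [-0.366  0.65  -0.666] 368.7110655707531 [-0.07801877  0.          0.          0.          0.        ] 0.99590234375
side [0.305 0.693 0.881] [ 0.198 -0.62  -0.759] 396.86697720371274 [-0.08250792  0.          0.          0.          0.        ] 0.99618359375
wrist [ 0.26  -0.627  0.374] [-0.256 -0.076 -0.964] 297.20890887678536 [-0.0511598  0.         0.         0.         0.       ] 0.9957890625
0.011 {'t': 0.15, 'joint_pos': array([ 1.24807528,  0.46930033, -0.04860277,  1.53339091,  0.02410921,
        1.14098708, -0.08230366]), 'joint_velocities': array([ 0.00153645, -0.00152116,  0.00031277, -0.00658818,  0.00164951,
       -0.00173166, -0.00036872]), 'effort': array([ 3.53427940e-04, -5.10765195e+01, -4.66624915e-02, -2.37978798e+01,
        1.07512812e-02,  5.46189127e-03, -1.80880249e-05]), 'tcp_pos': array([ 0.19538926, -0.6456713 ,  0.24148485]), 'tcp_rot': array([-3.14009359e+00,  5.00024650e-05,  2.93853236e-01]), 'wrist_force': array([-0.26530714, -0.08738059,  0.85067631]), 'torque': array([-0.01777749, -0.01781269, -0.01895948]), 'gripper_force': 0.0, 'opening': 0.9944326113995365}
```

View pics/scene0.png

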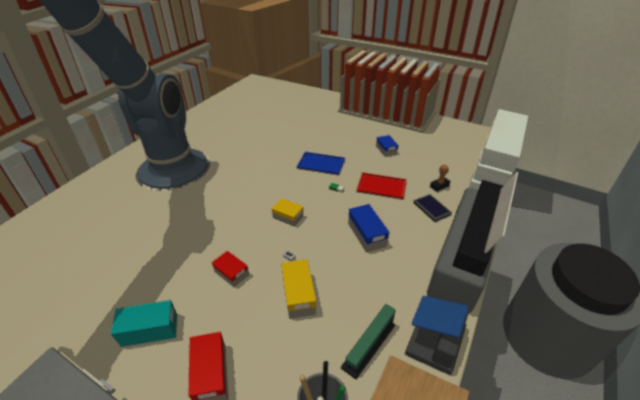

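View pics/side0.png

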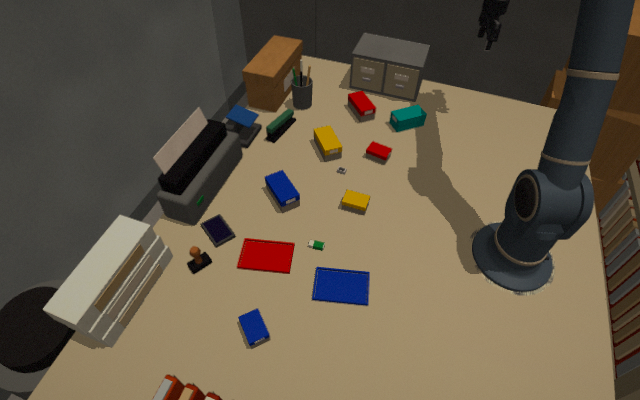

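The scene view shows red_long at (207,365), red_short (230,266), blue_long (368,225), blue_short (387,145), the red tray (382,185), the blue tray (321,163), yellow cartons at (288,211) and (298,286), and turquoise at (145,322). The side view shows the same layout: red_long (361,105), red_short (378,152), blue_long (282,189), blue_short (254,327), red tray (266,256), blue tray (341,286).

```bash
cat > vis.py <<'E'
import cv2,numpy as np
RNG={"red":[((0,150,60),(8,255,255)),((172,150,60),(180,255,255))],"blue":[((108,150,50),(128,255,255))],"yellow":[((18,150,80),(32,255,255))],"teal":[((82,150,50),(100,255,255))]}
def rays(f,uv):
    K=np.array([[f["fx"],0,f["cx"]],[0,f["fy"],f["cy"]],[0,0,1]])
    n=cv2.undistortPoints(np.asarray(uv,float).reshape(-1,1,2),K,np.array(f["dist_coeffs"]))[:,0]
    return np.c_[n,np.ones(len(n))]
def on_plane(f,uv,z):
    R,t=np.array(f["R"]),np.array(f["t"]);C=-R.T@t;d=rays(f,uv)@R
    return C+d*((z-C[2])/d[:,2])[:,None]
def find(f,col,minpx=40):
    """per colour blob: top height from range, and rect (centre, yaw of long side, L, W) of its top face"""
    hsv=cv2.cvtColor(f["image"],cv2.COLOR_RGB2HSV)
    m=sum(cv2.inRange(hsv,np.array(a),np.array(b)) for a,b in RNG[col])
    n,lab=cv2.connectedComponents(m);R,t=np.array(f["R"]),np.array(f["t"]);out=[]
    for i in range(1,n):
        v,u=np.nonzero(lab==i)
        if len(u)<minpx: continue
        uv=np.c_[u,v].astype(float);P=(rays(f,uv)*f["range_z"][v,u][:,None]-t)@R
        z=np.percentile(P[:,2],80); top=P[:,2]>z-.007
        if not top.sum()>30: continue
        tm=np.zeros_like(m);tm[v[top],u[top]]=255
        h=min([.052,.036,.010],key=lambda q:abs(q-z))
        c=max(cv2.findContours(tm,cv2.RETR_EXTERNAL,cv2.CHAIN_APPROX_NONE)[0],key=cv2.contourArea)[:,0].astype(float)
        q=on_plane(f,c,h)[:,:2]
        if abs(q).max()>1.1: continue
        (cx,cy),(a,b),ang=cv2.minAreaRect((q*1000).astype(np.float32))
        if a<b:a,b,ang=b,a,ang+90
        out.append((col,round(z,4),h,np.round([cx,cy],1),round((ang+90)%180-90,1),round(a,1),round(b,1),uv.mean(0).round()))
    return out
E
python3 - <<'E'
import pickle
from vis import *
d=pickle.load(open("f0.pkl","rb"))
for n in("scene","side"):
    for c in RNG:
        for o in find(d[n],c): print(n,*o)
E
```

```text
scene red 0.0649 0.052 [-705.7  733.4] 50.2 288.6 245.8 [172.  52.]
scene red -0.0562 0.01 [-587.5 -146.2] -2.9 116.8 10.8 [ 43. 162.]
scene red 0.0072 0.01 [614.3 212.7] 13.5 131.8 91.7 [382. 185.]
scene red 0.0363 0.036 [ 434.6 -246.7] -10.8 72.4 49.8 [229. 265.]
scene red 0.0529 0.052 [ 549.  -449.4] -47.7 111.1 57.4 [206. 365.]
scene blue 0.0375 0.036 [556.2 401.7] -45.0 66.9 45.6 [386. 142.]
scene blue 0.0063 0.01 [406.9 230.1] 13.1 128.9 84.2 [321. 163.]
scene blue 0.0527 0.052 [653.7  11.2] -40.5 109.9 56.7 [367. 223.]
scene yellow 0.0367 0.036 [447.  -26.4] -1.0 72.1 54.1 [287. 209.]
scene yellow 0.0524 0.052 [ 598.4 -223.3] -50.9 113.8 57.5 [298. 284.]
scene teal 0.0526 0.052 [ 381.5 -442.3] 41.4 110.0 60.7 [143. 323.]
side red 0.0528 0.052 [ 544.7 -443.3] -48.3 117.1 61.1 [361. 102.]
side red 0.0379 0.036 [ 431.5 -240.8] -8.8 70.2 52.9 [378. 150.]
side red 0.0072 0.01 [612.3 220. ] 13.4 135.6 94.1 [266. 255.]
side red 0.1897 0.052 [605.1 580.5] -36.2 32.9 21.1 [187. 392.]
side blue 0.0535 0.052 [650.8  20. ] -41.0 111.6 57.7 [281. 187.]
side blue 0.0065 0.01 [404.2 237.6] 13.2 132.1 90.5 [341. 286.]
side blue 0.0371 0.036 [553.2 412.2] -43.1 70.5 45.8 [253. 326.]
side yellow 0.054 0.052 [ 596.7 -217.1] -51.2 115.9 62.0 [327. 139.]
side yellow 0.0376 0.036 [443.5 -19.1] -0.8 70.0 52.6 [355. 200.]
side teal 0.0525 0.052 [ 375.7 -434.7] 41.8 111.8 64.5 [409. 117.]
```

```bash
cat > look.py <<'E'
from plant import robot
from vis import *
def nearyaw(y):
    "equivalent yaw (mod pi) with the last joint nearest mid range"
    return y
def hover(x,y,yaw,z=.2):
    best=None
    for k in(-1,0,1):
        q=robot.inverse_kinematics([x,y,z],[np.pi,0,yaw+k*np.pi])
        if q is not None and (best is None or abs(q[6])<abs(best[0][6])): best=(q,yaw+k*np.pi)
    if best is None: raise SystemExit(f"no ik {x} {y} {z} {yaw}")
    robot.move_joints(best[0]); return best[1]
def look(name,cols,**k):
    robot.sleep(.2);f=robot.grab_frame("wrist");cv2.imwrite(f"pics/{name}.png",f["image"][:,:,::-1])
    for c in cols:
        for o in find(f,c,300): print(name,*o)
    return f
E
sed -i '/^def nearyaw/,/return y$/d' look.py
python3 - <<'E'
from look import *
for n,x,y,yaw,c in [("w_rl",.547,-.446,-48,["red"]),("w_rs",.433,-.244,-10,["red"]),("w_bt",.455,.234,13,["blue","red"]),("w_rt",.613,.216,13,["red","blue"])]:
    yy=hover(x,y,np.radians(yaw),.22);look(n,c);s=robot.sense();print(s["t"],s["tcp_pos"].round(4),s["tcp_rot"].round(3),s["joint_pos"].round(2),yy)
E
```

```text
w_rl red 0.0537 0.052 [ 545.9 -449.5] -49.1 108.5 56.5 [314. 180.]
1.9 [ 0.5463 -0.4469  0.22  ] [-3.141  0.     2.302] [ 0.97  0.6  -0.54  1.45  0.32  1.18  1.12] 2.3038346126325147
w_rs red 0.0537 0.052 [ 546.1 -448.2] -48.9 111.7 58.6 [500.  39.]
w_rs red 0.0377 0.036 [ 432.2 -244.7] -11.1 68.8 46.4 [315. 178.]
4.2583 [ 0.4331 -0.2441  0.2199] [-3.142  0.    -0.175] [ 0.54  0.21 -0.13  1.97  0.03  0.97 -1.35] -0.17453292519943295
w_bt blue 0.0116 0.01 [403.9 234.4] 13.0 131.2 85.6 [328. 125.]
w_bt blue 0.006 0.01 [403.5 234.3] 13.0 119.9 75.5 [327. 127.]
w_bt blue 0.0535 0.052 [647.8  18. ] -41.3 114.0 54.2 [112. 283.]
w_bt red 0.0368 0.036 [363.3 588.7] 29.5 26.2 14.3 [629. 169.]
w_bt red 0.0064 0.01 [612.2 216.5] 13.3 136.5 86.6 [277. 282.]
w_bt red 0.0844 0.052 [491.1 646.1] 74.9 50.0 27.2 [611. 270.]
6.3583 [0.4552 0.2335 0.2199] [-3.141 -0.    -2.916] [ 0.35  0.46 -1.17  1.9   0.48  1.1   0.78] 3.368485456349056
w_rt red 0.0065 0.01 [612.9 216.8] 13.2 131.7 86.8 [316. 171.]
w_rt red 0.0588 0.052 [601.1 603.5] 83.3 32.4 23.4 [621. 239.]
w_rt blue 0.0066 0.01 [443.5 244.2] -76.1 85.7 52.0 [377.  26.]
w_rt blue 0.0536 0.052 [650.8  17.9] -41.1 111.4 57.9 [126. 173.]
w_rt blue 0.0375 0.036 [553.8 406.3] -43.9 70.4 49.0 [496. 165.]
7.2917 [0.6121 0.2165 0.2206] [-3.141e+00  1.000e-03 -2.913e+00] [ 0.27  0.67 -1.05  1.58  0.6   1.24  0.91] 3.368485456349056
```

```bash
cat > pp.py <<'E'
from look import *
def pickplace(src,dst,zt,zfloor,pw):
    """src,dst: (x,y mm, yaw deg); zt: TCP height above the carton's underside; zfloor: support height"""
    x,y,a=src[0]/1e3,src[1]/1e3,np.radians(src[2]);X,Y,A=dst[0]/1e3,dst[1]/1e3,np.radians(dst[2])
    robot.grip(1.0);hover(x,y,a,.18)
    robot.move_straight([x,y,zt+.05],.25);hit=robot.move_straight([x,y,zt],.08,contact_N=8)
    robot.grip(0,strength=45);s=robot.sense();print("grip",hit,s["opening"].round(3),s["gripper_force"],s["tcp_pos"].round(4))
    robot.move_straight([x,y,.2],.2);s=robot.sense();print("held",s["opening"].round(3),s["gripper_force"],s["wrist_force"].round(1))
    hover(X,Y,A,.2);robot.sleep(.2)
    z=zfloor+zt
    robot.move_straight([X,Y,z+.012],.2);robot.sleep(.2)
    hit=robot.move_straight([X,Y,z-.003],.03,contact_N=4);s=robot.sense();print("down",hit,s["tcp_pos"].round(4),z)
    robot.grip(pw);robot.sleep(.2);robot.move_straight([X,Y,z+.1],.15);print("t",robot.sense()["t"])
    hover(X,Y,A,.25)
E
python3 - <<'E'
from pp import *
pickplace((546,-449,-49),(612.5,216.7,13.2),.026,.004,.9)
look("p1",["red"])
E
```

```text
Traceback (most recent call last):
  File "pp.py", line 7, in pickplace
    robot.grip(0,strength=45);s=robot.sense();print("grip",hit,s["opening"].round(3),s["gripper_force"],s["tcp_pos"].round(4))
                                                               ^^^^^^^^^^^^^^^^^^
AttributeError: 'float' object has no attribute 'round'
```

```bash
sed -i 's/s\["opening"\].round(3)/round(s["opening"],3)/' pp.py
sed -i 's/zfloor,pw):/zfloor,pw,held=False):/; s/^    robot.grip(1.0);hover(x,y,a,.18)/    hit=None\n    if not held:\n        robot.grip(1.0);hover(x,y,a,.18)/; s/^    robot.move_straight(\[x,y,zt+.05\]/        robot.move_straight([x,y,zt+.05]/' pp.py
python3 - <<'E'
from pp import *
pickplace((546,-449,-49),(612.5,216.7,13.2),.026,.004,.9,held=True)
look("p1",["red"])
E
```

```text
grip None 0.671 49.89368498325348 [ 0.5465 -0.4493  0.0268]
held 0.672 49.46479260921478 [ 0.2 -0.2 -1.6]
down True [0.6126 0.2166 0.0306] 0.03
t 18.325
p1 red 0.0575 0.052 [612.6 216.1] 13.5 109.6 58.6 [317. 170.]
p1 red 0.0356 0.036 [484.8 586.6] 28.7 26.6 15.3 [631. 142.]
p1 red 0.0808 0.052 [605.  636.9] 79.8 41.6 25.3 [614. 237.]
```

View pics/p1.png

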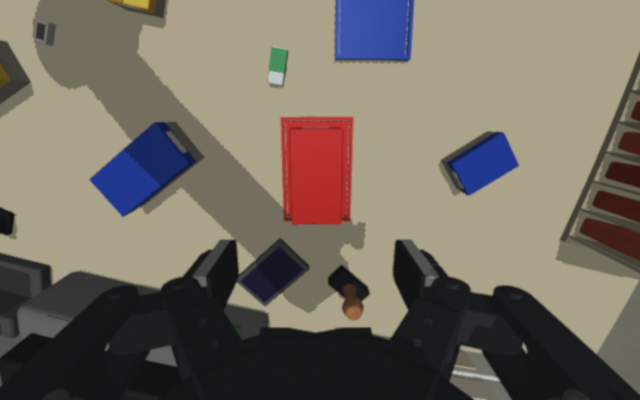

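The wrist view shows the red carton's lid (317,176) sitting squarely in the red tray. Blue_long is at (145,168), blue_short at (482,163), and the eraser is undisturbed at (278,67). I'll do the other three next.

```bash
python3 - <<'E'
from pp import *
pickplace((432.2,-244.7,-11),(612.6,216.5,13.2),.016,.056,.85)
look("p2",["red"])
pickplace((650.5,17.9,-41.2),(403.7,234.4,13.0),.026,.004,.9)
E
python3 - <<'E'
from pp import *
robot.move_straight([.45,.245,.25],.2)
look("p3",["blue"])
E
```

```text
grip False 0.552 47.09759294986725 [ 0.4326 -0.2449  0.0165]
held 0.553 46.55363917350769 [-0.   1.  -1.3]
down True [0.6127 0.2164 0.0724] 0.07200000000000001
t 28.8333
p2 red 0.0932 0.052 [622.4 218.4] 13.3 79.5 54.8 [317. 170.]
p2 red 0.0351 0.036 [484.9 586.3] 28.7 26.6 15.3 [631. 142.]
p2 red 0.0806 0.052 [604.7 636. ] 79.7 43.0 25.8 [614. 236.]
grip False 0.673 50.24945855140686 [0.651  0.018  0.0267]
held 0.674 49.61563467979431 [ 0.1 -0.5 -4. ]
down True [0.4039 0.2343 0.0305] 0.03
t 37.7333
p3 blue 0.0575 0.052 [405.2 234.1] 13.0 110.0 58.8 [316. 130.]
```

View pics/p3.png

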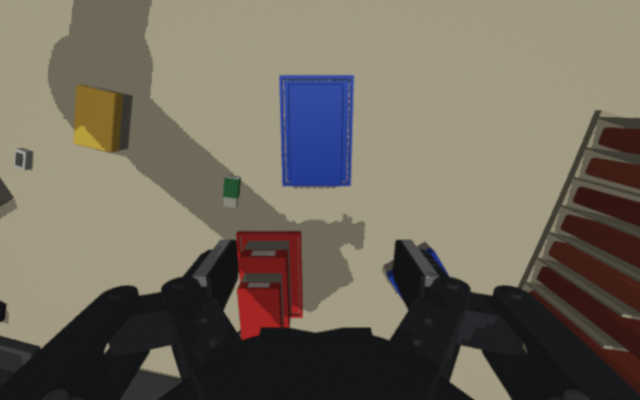

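Blue_long at (316,135) sits centred in the blue tray. The red stack in its tray is visible at (268,285), partly behind the gripper.

```bash
sed -i 's/\[.052,.036,.010\]/[.092,.056,.052,.036,.010]/' vis.py
python3 - <<'E'
from pp import *
pickplace((553.8,406.3,-44),(403.8,234.3,13.0),.016,.056,.85)
look("p4",["blue"])
hover(.6125,.2167,np.radians(13.2),.25);look("p5",["red","blue"])
f=robot.grab_frame("side");cv2.imwrite("pics/side1.png",f["image"][:,:,::-1])
for c in RNG:
    for o in find(f,c): print(*o)
print(robot.sense()["t"])
E
```

```text
grip False 0.557 48.347800970077515 [0.5542 0.4067 0.0167]
held 0.559 47.92994141578674 [-0.9 -0.1 -1.4]
down True [0.404  0.2342 0.0725] 0.07200000000000001
t 46.9833
p4 blue 0.0932 0.092 [401.3 233.1] 13.0 69.5 47.8 [317. 172.]
p5 red 0.0932 0.092 [613.1 216. ] 13.2 70.4 47.9 [315. 169.]
p5 red 0.0381 0.036 [483.5 590.6] 29.1 25.1 16.8 [629. 141.]
p5 red 0.086 0.092 [598.5 589.6] 83.4 37.8 24.6 [612. 237.]
p5 blue 0.0575 0.056 [441.4 243.3] -77.4 61.3 39.4 [373.  30.]
red 0.0914 0.092 [611.9 220.6] 12.9 71.5 54.8 [266. 250.]
red 0.1893 0.092 [590.6 586. ] -36.2 31.3 20.1 [188. 392.]
blue 0.0912 0.092 [400.8 237.2] 13.0 69.9 51.0 [342. 280.]
yellow 0.054 0.056 [ 594.4 -214. ] -51.2 114.4 58.6 [327. 139.]
yellow 0.0374 0.036 [443.4 -18.4] -1.1 70.0 54.0 [355. 200.]
teal 0.0523 0.052 [ 375.1 -434. ] 41.8 112.0 66.3 [408. 117.]
48.7917
```

View pics/p5.png

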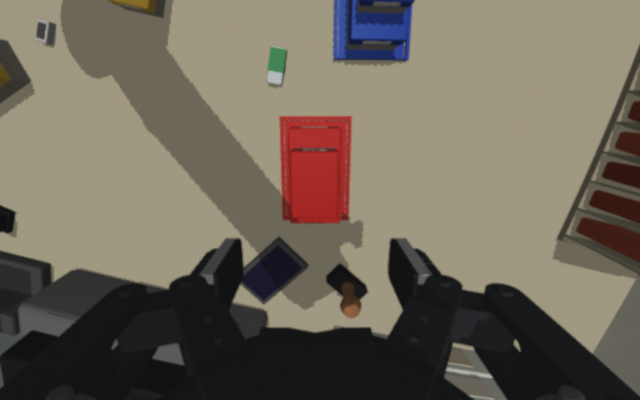

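View pics/side1.png

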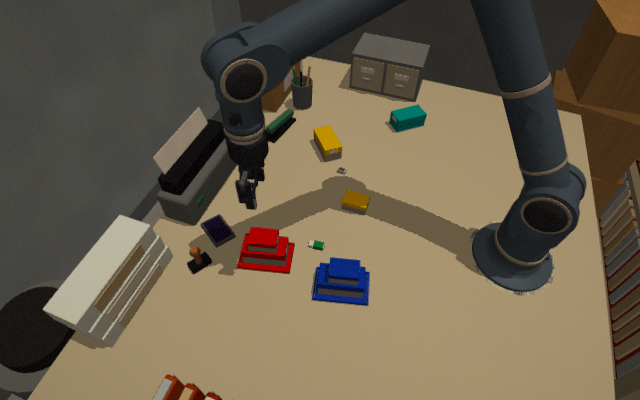

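Both stacks stand squarely in their trays: red at (315,169) in the wrist view, red at (266,250) and blue at (342,280) in the side view. The yellows are unmoved. Blue_short reads about 2.5 mm off centre, so I'll check it from another viewpoint.

Run:
```python
from pp import *
def ends(f,h,lo,hi):
    "extents along the tray axes of blue pixels whose range height lies in (lo,hi), cast on plane h"
    hsv=cv2.cvtColor(f["image"],cv2.COLOR_RGB2HSV);m=cv2.inRange(hsv,np.array(RNG["blue"][0][0]),np.array(RNG["blue"][0][1]))
    v,u=np.nonzero(m);uv=np.c_[u,v].astype(float);P=(rays(f,uv)*f["range_z"][v,u][:,None]-f["t"])@np.array(f["R"])
    k=(P[:,2]>lo)&(P[:,2]<hi);q=on_plane(f,uv[k],h)[:,:2]*1e3-[403.7,234.4]
    a=np.radians(13);q=q@np.array([[np.cos(a),-np.sin(a)],[np.sin(a),np.cos(a)]])
    q=q[(abs(q)<80).all(1)];e=np.percentile(q,[.5,99.5],axis=0);return e.round(1).tolist(),e.mean(0).round(1)
for x,y in((.45,.245),(.42,.238),(.475,.25)):
    hover(x,y,np.radians(13),.25);robot.sleep(.2);f=robot.grab_frame("wrist")
    print("long",*ends(f,.056,.053,.062),"short",*ends(f,.092,.088,.1))
print(robot.sense()["t"])
```

```text
long [[-52.6, -29.6], [54.9, 28.3]] [ 1.1 -0.6] short [[-37.3, -24.5], [32.5, 23.1]] [-2.4 -0.7]
long [[-52.5, -29.5], [54.4, 28.2]] [ 0.9 -0.7] short [[-37.4, -24.4], [32.2, 23.0]] [-2.6 -0.7]
long [[-52.6, -29.6], [56.7, 28.3]] [ 2.1 -0.6] short [[-36.8, -24.6], [32.4, 23.1]] [-2.2 -0.7]
50.8333
```

The check confirms it: the short carton sits about 3.4 mm along from the long one's centre. I'll regrip it and shift it.

Run:
```python
from pp import *
s=3.1;a=np.radians(13);x,y=.4038,.2343;X,Y=x+s/1e3*np.cos(a),y+s/1e3*np.sin(a);z=.072
robot.grip(.85);hover(x,y,a,.2);robot.move_straight([x,y,z+.03],.2);robot.move_straight([x,y,z+.0005],.06,contact_N=6)
robot.grip(0,strength=40);print(robot.sense()["opening"])
robot.move_straight([x,y,z+.012],.05);robot.move_straight([X,Y,z+.012],.03);robot.sleep(.3)
print(robot.move_straight([X,Y,z-.003],.03,contact_N=4),robot.sense()["tcp_pos"])
robot.grip(.85);robot.sleep(.2);robot.move_straight([X,Y,z+.12],.15)
hover(.45,.245,a,.25);look("p6",["blue"]);print(robot.sense()["t"])
```

```text
0.5510162421628352
True [0.40688698 0.23496353 0.07268173]
p6 blue 0.0932 0.092 [404.3 233.8] 13.0 69.3 47.9 [317. 131.]
56.625
```

View pics/p6.png

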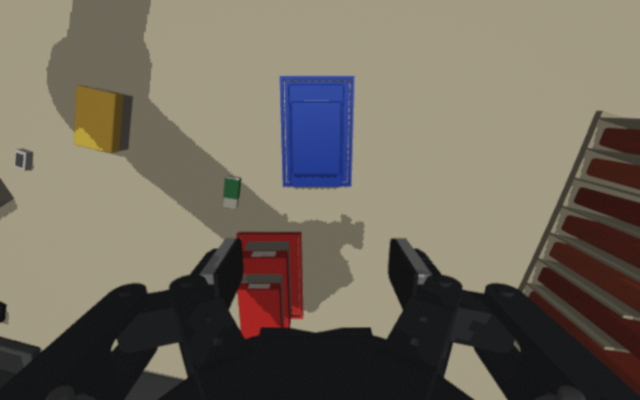

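The blue stack at (316,135) is now centred in its tray (404.3, 233.8 mm, yaw 13°), and the robot is clear of everything.

```bash
python3 -c "
from plant import robot
print(robot.close_job())"
```

```text
the job is handed in; nothing more can be done
None
```

I handed the job in at about 57 s: the red and blue long cartons are centred and square in their trays, to about 1 mm by the camera, with the matching short cartons centred on top, and both yellow cartons were left alone.

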